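# Index the channel thumbwheel to the orange fin

## Task

Set the test channel on the selector with the blue base: with a fingertip, flick the bare front edge of its thumbwheel toward your right, as many clicks as it takes, until the orange fin clicks in at the front under the white pointer. Do not run past it. Only push: lift or shift neither selector, and leave the yellow selector's wheel and the other things lying about as they are.

Things in the scene. Friction and masses are not known exactly. Their poses are not given: they have to be found in the camera images.
- blue_selector: Selector, about 2.5 kg, loose on rubber feet, with a blue base plate 120 x 116 mm (its top at z 14 mm) and a blue rear wall (own x 50 to 58 mm). Origin: centre of its underside, on the wheel's axis; z up. Its front looks along its own -x (toward the robot at yaw 0), own +y is then the robot's left. A grey pedestal, diameter 46 mm (60 below z 19), carries a flat wheel, z 56 to 68 mm.
- blue_wheel (a joint): Wheel angle, rad, counter-clockwise from above (front edge moves to the selector's own -y, the robot's right). Spring detents every 1.047 rad from 0 to 5.236, stops at -0.25 and 5.49. At 4.189 the orange fin is at the pointer, straight to the front. Pushed over half a click it snaps on by itself, less and it springs back; about 2.5 N at a fin's end moves it. It starts 2 to 4 clicks short.
- blue_axis (a point): Centre of the blue selector's wheel (62 mm up, on its vertical axis): grey disc of radius 25 mm with six upright fins, 6 mm thick, 12 mm tall, 60 deg apart, out to radius 46 mm; five black, one orange. In every detent one fin points straight to the front, the next ones 60 deg to either side, and gaps of about 34 mm lie between the fins.
- blue_mark (a point): Outer end of the orange fin on the blue selector's wheel, 46 mm from the axis, at half the wheel's thickness; turns with the wheel.
- blue_pointer (a point): Tip of the white pointer on the front edge of the see-through guard over the blue selector's wheel. The guard (z 75 to 81 mm, 104 mm wide) covers the wheel from own x = -10 mm back to the rear wall; in front of that the wheel's edge is bare, with nothing above it and only the base plate below (42 mm under the wheel).
- yellow_selector: The second selector, of the same build and size but with a yellow base plate and rear wall; the two may stand either way round. Not to be disturbed.
- yellow_mark (a point): Outer end of the orange fin on the yellow selector's wheel, 46 mm from its axis; must stay where it is.
- relay: Bystander: black power relay, 32 x 46 x 34 mm high, loose; origin at the centre of its underside.
- reel: Bystander: reel of white solder wire with black flanges, 64 mm across, 47 mm high, loose; origin at the centre of its underside.
- circuit_board: Bystander: green circuit board, 120 x 75 x 16 mm, loose; origin at the centre of its underside.
- fan: Bystander: black cooling fan with a red and black lead, 86 x 128 x 27 mm, lying loose; origin at the centre of its underside.

How it is judged:
By the outcome, as a careful person would: the job done as asked, in the order asked, and still so for the second after the job is handed in, with the robot touching nothing.
It also fails if it takes over 51 s, if anything falls off the work surface, if the arm or the gripper's body presses on something with over 40 N, if the wrist force passes 120 N, or if a joint passes its speed limit or range.

## Robot

A 6-joint arm with a two-finger parallel gripper is mounted at the origin on the work surface; the furniture and walls round the work are solid. World frame = base frame: x ahead of the robot, y to its left, z up, the work surface at z = 0. Lengths are in mm, angles in rad, forces in N, time in s.
With the tool pointing down it reaches from about 350 to 775 mm from the base axis. Payload 7.3 kg.
Tool frame: the origin (TCP) lies where the fingers leave the gripper's body, on its centre line; the fingertips stand 66 mm ahead of it and the grasp point (between the pads) lies manip.hold_point_z ahead of it (manip.hold_point_z is the distance from the TCP to the grasp point, in mm); z points along the fingers, y is the line along which they close (so a half turn about z gives the same grasp; the last joint's range is limited). The gripper opens to 92 mm and grips with 3 to 60 N. Pads are 19 mm wide; open, the fingers measure 130 mm over their backs; the gripper's body (75 mm by 190 mm) begins 47 mm behind the grasp point.
Start: joints at [1.121, 0.342, 1.524, -0, 1.275, -0.146], TCP at [157.035, 500.977, 292.241] pointing down, gripper open.
Joint ranges: [-2.53, 2.53], [-0.77, 2.02], [0.04, 2.7], [-1, 4.14], [0.28, 2.66], [-3.11, 3.11]. Speed limits (rad/s): [2.57, 2.57, 3.14, 3.14, 3.14, 3.14].

## Interface

Orientations are given as a unit quaternion [x, y, z, w].
In Python, from bench import manip, snapshot gives the robot as it stands. Calls block until the motion is done:
- manip.move_pose(position, orientation): joint-space move of the TCP to a pose.
- manip.move_l(position, ori=None, feed=150, guard=None): straight line of the TCP; ori=None keeps the orientation; feed is the mean speed in mm/s. With guard (N) it stops when the force on the tool has changed by that much, and returns True; else False.
- manip.move_joints(angles): joint-space move.
- manip.open_jaws() and manip.grasp(squeeze=None): open the fingers fully, or close them until they stop; squeeze is the grip in N (None keeps the last).
- manip.sleep(seconds).
- manip.ik(position, orientation): joint angles nearest the present ones, or None.
- manip.get_state(): the state.
- snapshot(name): name is "scene" or "top" or "wrist"; returns a dict with "img" (480x640x3 uint8, blue, green, red), "camera_matrix" (3x3 intrinsics, pixels), "distortion" ([k1, k2, p1, p2, k3] as OpenCV has them; the pictures are not rectified), "eye" and "rotation" of the camera in the world. Camera axes: x right, y down, z forward; pixel columns grow to the right and rows downward; lengths in mm; the calibration is good to about 2 mm. A picture is of the moment at which its call begins. There is no depth.
A pose or a line that the arm cannot do raises manip.IKError and nothing moves.
- manip.hand_in(): hands the job in; it is judged then, once.
The state is a dict: "time": time; "joint_pos": joint angles; "joint_vel": joint speeds; "joint_efforts": joint torques, N m; "tcp_pos": TCP position; "tool_rot": TCP orientation; "contact_force": force on the tool from outside, world axes, zero at the start; "moment": the same for the moment, N m; "finger_gap": finger opening in mm; "finger_force": force on a finger pad.
Only numpy, scipy, OpenCV 4.12 (cv2) and the standard library are available. Lean on these libraries where they do the work, as an engineer would, in place of code of your own. Each camera call takes 0.05 s, during which the arm holds its last target. There are 200 camera calls.

## Working session

There is one attempt and no reset: what is moved stays moved. The work goes in short steps, each a Python script; the robot and the scene stay as the last script left them, time stands still between calls to the robot, and variables do not carry over. Pictures are saved under pics/ and viewed, at most 10 in all, crops included, and the job is handed in when it is done.

```bash
mkdir -p pics; ls
python3 - <<'E'
from bench import manip, snapshot
import cv2,numpy as np
for n in("scene","top"):
    s=snapshot(n); cv2.imwrite(f"pics/{n}0.png",s["img"]); print(n,s["camera_matrix"],s["distortion"],s["eye"],s["rotation"])
st=manip.get_state(); print(st["time"],st["tool_rot"],manip.hold_point_z,st["finger_gap"])
E
```

```text
pics
scene [[526.57005441   0.         317.44291313]
 [  0.         526.57005441 238.51870081]
 [  0.           0.           1.        ]] [-0.01277562  0.          0.          0.          0.        ] [-385.81958453 -472.08328429  677.69411562] [ 0.74094161 -0.45160056  0.24787606 -0.4308363 ]
top [[489.880078     0.         320.41956373]
 [  0.         489.880078   230.44588704]
 [  0.           0.           1.        ]] [-0.0383086  0.         0.         0.         0.       ] [ 221.94503646   -3.00169103 1368.73805312] [ 0.7243849  -0.68182233  0.06814042 -0.07577405]
0.1 [ 1.51290829e-01  9.88489060e-01 -6.46915124e-04 -2.09717358e-04] 46.699999999999996 91.54305953938629
```

View pics/scene0.png

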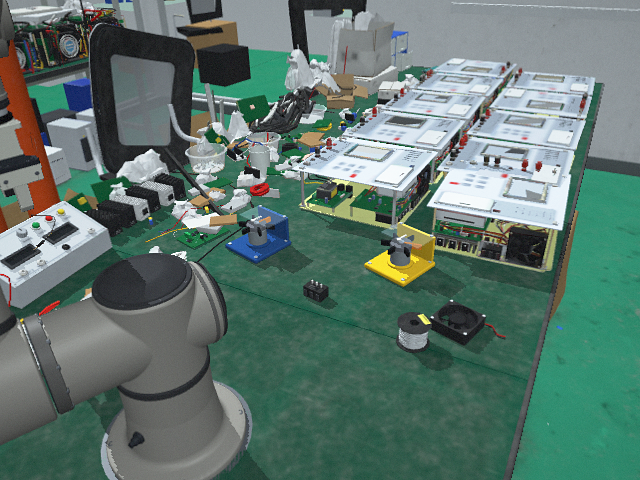

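View pics/top0.png

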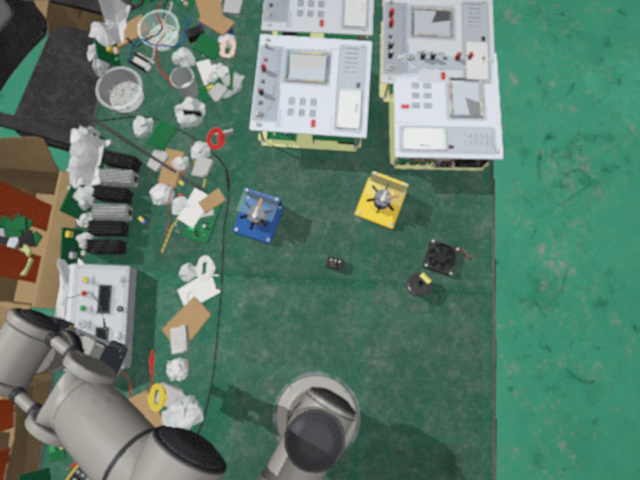

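Scene: blue selector at about (260,235), yellow at about (400,252). Top: blue at (258,213), yellow at (381,200). Both stand with their rear walls away from the robot. Next I'll measure the blue base and take a wrist view.

```bash
cat > h.py <<'E'
from bench import manip, snapshot
import cv2, numpy as np
from scipy.spatial.transform import Rotation as R
def plane(s,px,z):
    p=cv2.undistortPoints(np.array(px,float).reshape(-1,1,2),np.array(s["camera_matrix"]),np.array(s["distortion"])).reshape(-1,2)
    q=np.array(s["rotation"]); M=R.from_quat(q).as_matrix() if q.size==4 else q
    d=np.c_[p,np.ones(len(p))]@M.T; e=np.array(s["eye"])
    return e+d*((z-e[2])/d[:,2])[:,None]
def mask(s,lo,hi):
    m=cv2.inRange(cv2.cvtColor(s["img"],cv2.COLOR_BGR2HSV),lo,hi)
    return m
def biggest(m,roi=None):
    c,_=cv2.findContours(m,cv2.RETR_EXTERNAL,cv2.CHAIN_APPROX_NONE); return max(c,key=cv2.contourArea)
BLUE=((105,130,60),(125,255,255))
ORANGE=((4,120,120),(18,255,255))
E
python3 - <<'E'
from h import *
s=snapshot("top"); m=mask(s,*BLUE); m[:, :225]=0; m[:,295:]=0; m[:170]=0; m[250:]=0
c=biggest(m); P=plane(s,c[:,0],14)[:,:2].astype(np.float32)
r=cv2.minAreaRect(P); print(r, cv2.boxPoints(r))
cx,cy=r[0]
# wrist view from above/in front
q=(R.from_euler('z',0)*R.from_quat([1,0,0,0])).as_quat()
for ang in (90,-90,0):
    q=(R.from_euler('z',ang,degrees=True)*R.from_quat([1,0,0,0])).as_quat(); print(ang,manip.ik([cx-100,cy,350],q))
E
```

```text
((526.59375, 199.07293701171875), (114.59821319580078, 119.26444244384766), 74.91848754882812) [[454.10666 159.26329]
 [569.26324 128.23152]
 [599.0808  238.88258]
 [483.92426 269.91437]]
90 [ 2.73606418e-01  1.99367481e-01  1.55906202e+00 -4.44089210e-16
  1.38316315e+00  2.73606418e-01]
-90 [ 2.73606418e-01  1.99367481e-01  1.55906202e+00 -4.44089210e-16
  1.38316315e+00 -2.86798624e+00]
0 [ 2.73606418e-01  1.99367481e-01  1.55906202e+00 -4.44089210e-16
  1.38316315e+00  1.84440274e+00]
```

Run:
```python
from h import *
yaw=-15.1
c,s_=np.cos(np.radians(yaw)),np.sin(np.radians(yaw))
o=np.array([526.6,199.1])+np.array([[c,-s_],[s_,c]])@[-70,0]
q=(R.from_euler('z',90+yaw,degrees=True)*R.from_quat([1,0,0,0])).as_quat()
manip.grasp(10)
manip.move_pose([*o,270],q)
s=snapshot("wrist"); cv2.imwrite("pics/w1.png",s["img"]); print(s["eye"],s["rotation"],manip.get_state()["time"],manip.get_state()["finger_gap"])
```

```text
[478.18282947 287.28610363 361.59021828] [ 0.98227819 -0.12902108 -0.01837669  0.13470495] 3.1667 0.43442577307069374
```

View pics/w1.png

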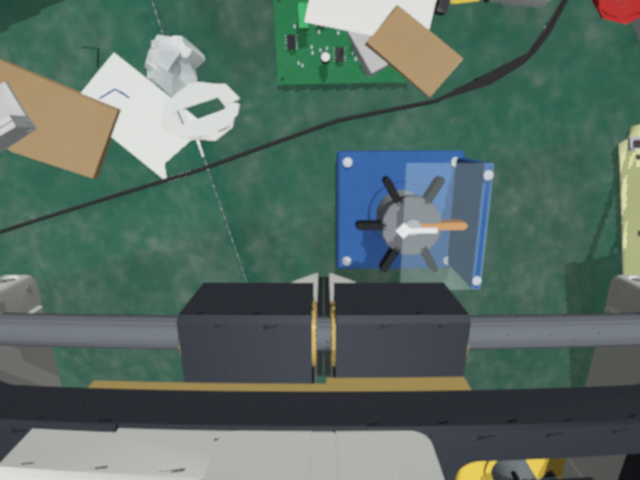

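The wrist view shows the base's front edge at x≈338 px, rows 151–269. The orange fin points straight to the rear, with its tip at (466,226), so it is 3 clicks short. The front fin's tip is at (358,226) and the pointer tip is near (398,230).

Run:
```python
from h import *
s=snapshot("wrist"); m=mask(s,*BLUE); m[:140]=0;m[300:]=0;m[:,:320]=0;m[:,500:]=0
def line(pts):
    v=cv2.fitLine(plane(s,pts,14)[:,:2].astype(np.float32),cv2.DIST_HUBER,0,.01,.01).ravel(); return v
front=line([(np.where(m[r]>0)[0].min()-.5,r) for r in range(165,260,3)])
left=line([(x,np.where(m[:,x]>0)[0].min()-.5) for x in range(350,445,4)])
right=line([(x,np.where(m[:270,x]>0)[0].max()+.5) for x in range(350,395,3)])
for n,l in(("front",front),("left",left),("right",right)): print(n,l.round(3),np.degrees(np.arctan2(l[1],l[0])).round(2))
def ix(a,b):
    t=np.linalg.solve(np.c_[a[:2],-b[:2]],b[2:]-a[2:]); return a[2:]+t[0]*a[:2]
A,B=ix(front,left),ix(front,right); d=(A-B)/np.linalg.norm(A-B); x=np.array([d[1],-d[0]])
print("corners",A,B,np.linalg.norm(A-B),"yaw",np.degrees(np.arctan2(x[1],x[0])))
for w in(58,60): print("centre",(A+B)/2+x*w)
o=mask(s,*ORANGE); o[:190]=0;o[260:]=0;o[:,:420]=0;o[:,490:]=0
ys,xs=np.where(o); print("orange tip",plane(s,[(xs.max()+.5,ys[xs>xs.max()-4].mean())],66)) 
print("fin front",plane(s,[(356,226)],66),"pointer",plane(s,[(397,230)],81))
```

```text
front [2.49000e-01 9.68000e-01 4.73800e+02 2.24523e+02] 75.57
left [ 9.67000e-01 -2.53000e-01  5.37810e+02  2.54967e+02] -14.67
right [ 9.92000e-01 -1.24000e-01  4.84746e+02  1.51443e+02] -7.1
corners [485.17715 268.74634] [455.92218 155.03326] 117.416 yaw -14.427611
centre [526.7205  197.43872]
centre [528.6575 196.9404]Traceback (most recent call last):
  File "<stdin>", line 15, in <module>
    return umr_maximum(a, axis, None, out, keepdims, initial, where)
ValueError: zero-size array to reduction operation maximum which has no identity
```

```bash
cat >> h.py <<'E'
C=np.array([528.,198.]); YAW=-14.5
q=(R.from_euler('z',90+YAW,degrees=True)*R.from_quat([1,0,0,0])).as_quat()
def W(x,y,z):
    return [*(C+R.from_euler('z',YAW,degrees=True).as_matrix()[:2,:2]@[x,y]),z]
def click():
    manip.move_l(W(-75,20,124),q,feed=100,guard=20)
    print("in",manip.move_l(W(-48,20,124),q,feed=60,guard=8))
    for y in (10,0,-10,-20):
        print(y,manip.move_l(W(-48,y,124),q,feed=30,guard=25),np.round(manip.get_state()["contact_force"],1))
    manip.move_l(W(-75,-20,124),q,feed=80)
    print("t",manip.get_state()["time"])
E
python3 - <<'E'
from h import *
s=snapshot("wrist")
print("front fin own", R.from_euler('z',-YAW,degrees=True).as_matrix()[:2,:2]@(plane(s,[(357,226)],64)[0][:2]-C))
manip.move_l(W(-75,20,200),q,feed=120)
click()
manip.move_l(W(-70,-20,270),q,feed=150)
s=snapshot("wrist"); cv2.imwrite("pics/w2.png",s["img"])
E
```

```text
front fin own [-43.89984331  -0.66083493]
in False
10 False [-0.8  1.3 -0.5]
0 False [-0.2  0.2  0.4]
-10 False [-0.1 -1.9 -0.1]
-20 False [1.  0.1 0.1]
t 7.9417
```

View pics/w2.png

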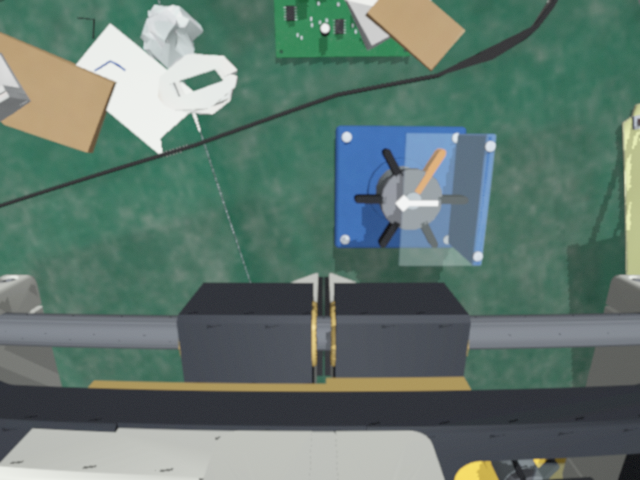

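The orange fin now points rear-left, with its tip at (440,155). It moved exactly one click in the right direction, and the base hasn't shifted. Two clicks remain.

Run:
```python
from h import *
manip.move_l(W(-75,20,200),q,feed=120)
click()
manip.move_l(W(-70,-20,270),q,feed=150)
s=snapshot("wrist"); cv2.imwrite("pics/w3.png",s["img"][90:300,300:520])
```

```text
in False
10 False [-1.3  1.4 -0.2]
0 False [ 0.4  0.3 -0.1]
-10 False [-0.5 -1.7 -0. ]
-20 False [-0.  -0.3  0.6]
t 13.8667
```

View pics/w3.png

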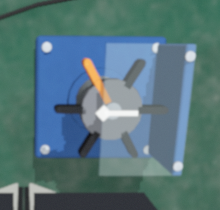

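The crop shows the orange fin at front-left, with its tip at (88,62). One click remains.

Run:
```python
from h import *
manip.move_l(W(-75,20,200),q,feed=120)
click()
manip.move_l(W(-70,-20,270),q,feed=150)
manip.sleep(.5)
s=snapshot("wrist"); cv2.imwrite("pics/w4.png",s["img"][90:300,300:520])
```

```text
in False
10 False [-0.7  1.6 -1. ]
0 False [-0.2  0.5  0.5]
-10 False [ 0.2 -1.3 -0.2]
-20 False [-0.4 -0.2  0.3]
t 19.7917
```

View pics/w4.png

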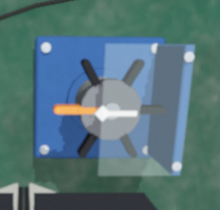

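The orange fin points straight to the front, with its tip at (54,109), under the pointer at (100,113). The base is unmoved and the arm is clear.

```bash
python3 -c "
from bench import manip; print(manip.hand_in())"
```

```text
the job is handed in; nothing more can be done
None
```

The blue selector's wheel was flicked three clicks to the right; the last picture shows its orange fin clicked in at the front under the white pointer and the base unmoved, and the job is handed in.

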